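Pack the twine reel and close the biscuit tin

TASK

Slide the reel of twine up off its wooden spindle and put it inside the open biscuit tin. Then take the knobbed lid from its sloping rest and set it onto the tin by hand, feeling it down into the mouth (no dropping, never more than 40 N); still holding the knob, press it home with 3 to 20 N for half a second, then let go so that it stays fully seated and level, and leave the mug and the sugar shaker as they are.

Things in the scene. Friction and masses are not known exactly. Their poses are not given: they have to be found in the camera images.
- tin: Open round biscuit tin of plain steel, loose, 118 mm outer diameter, 62 mm high, wall 3 mm (mouth 112 mm), floor 4 mm thick; about 0.6 kg. Origin: centre of its underside, z up. One sharp-edged rim, no lip.
- lid: Loose round steel lid with wooden knob, starts leaning on the rest. Origin: centre of the plug's underside; z = lid axis towards the knob. Plug 108 mm dia, z 0 to 8 mm (bevel 1.5 mm), drops into the tin's mouth with 2 mm play all round; flange 124 mm dia, z 8 to 11 mm, lies on the rim; knob cylinder 24 mm dia, z 11 to 39 mm. Seated, its origin is 54 mm above the tin's.
- lid_knob (a point): Point on the lid's axis in the middle of the knob, 27 mm above the lid's origin, same axes as the lid.
- lid_rest: Fixed wooden lid rest, foot 130 x 120 mm: a board sloping at 0.5 rad (29 degrees), so the lid is tilted that much; its upper face looks towards its own -x and up; two pins (8 mm thick, standing 20 mm out of the board) at its lower edge carry the lid's flange. Origin: centre of the foot's underside, z up.
- reel: Reel of twine, loose, upright on the spindle: 48 mm diameter over its two end flanges (4 mm thick, the wound part between them 42 mm), 34 mm high, bore 15 mm; 60 g. Origin: centre of its lower face, z along its bore.
- spindle: Turned wooden stand, fixed: foot 90 mm in diameter, 20 mm high, with a 10 mm post on its axis rising to 76 mm above the table (22 mm above the reel). Origin: centre of the underside. The reel rests on the foot, 20 mm above the table.
- mug: White ceramic mug, loose, 76 mm in diameter, 85 mm high, handle at its +y; bystander, to be left alone. Origin: centre of the underside.
- shaker: Sugar shaker, loose, aluminium body 56 mm in diameter with steel cap, 120 mm high; bystander, to be left alone. Origin: centre of the underside.

How it is judged (in metres and radians):
On the way, in this order (a step that is already met when the one before it is completed fails the run):
1. the reel is slid up off the spindle, its lower face above the post's tip (z of reel in the frame of spindle above 0.076 m), for 0.1 s.
2. the reel lies inside the tin, let go of (horizontal distance between reel and tin below 0.05 m and z of reel in the frame of tin below 0.04 m and contact force between the fingers and reel below 0.1 N and contact force between reel and tin above 0.2 N), for 0.2 s.
3. the lid, still held in the fingers and seated in the mouth (within 3 mm of home), is pressed down on the tin with a force between 3 and 20 N for half a second without a break (contact force between the fingers and lid above 1 N and contact force between lid and tin between 3 and 20 N and horizontal distance between lid and tin below 0.005 m and z of lid in the frame of tin below 0.057 m), for 0.5 s.
At the end, for the whole second after the job is handed in: The lid lies knob up on the tin with its plug in the mouth and its flange down on the rim all round: centred within 4 mm, within 2 mm of its fully seated height, level within 2 degrees; the tin stands level on the table with the reel inside it; everything is at rest and the robot touches nothing (z of lid in the frame of tin between 0.051 and 0.0562 m and horizontal distance between lid and tin below 0.004 m and angle between each of lid, tin's own z axis and vertical below 0.035 rad and height (world z) of tin below 0.004 m and horizontal distance between reel and tin below 0.05 m and z of reel in the frame of tin below 0.04 m and linear speed of each of lid, tin below 0.01 m/s and contact force between each of the fingers, the arm and anything else below 0.1 N).
It fails at once if the lid is pressed or struck against the tin with more than 40 N (contact force between lid and tin above 40 N).
It fails at once if the tin is tipped by more than 15 degrees or pushed more than 40 mm from where it stood (angle between tin's own z axis and vertical above 0.26 rad or distance of tin from where it was at the start of the episode above 0.04 m).
It fails at once if the mug or the sugar shaker is moved by more than 30 mm or knocked over (distance of any of mug, shaker from where it was at the start of the episode above 0.03 m or angle between any of mug, shaker's own z axis and vertical above 0.3 rad).
It also fails if it takes over 69 s, if anything falls off the work surface, if the arm or the gripper's body presses on something with over 40 N, if the wrist force passes 120 N, or if a joint passes its speed limit or range.

ROBOT

A 6-joint arm with a two-finger parallel gripper is mounted at the origin on the work surface. World frame = base frame: x ahead of the robot, y to its left, z up, the work surface at z = 0. Lengths are in m, angles in degrees, forces in N, time in s.
With the tool pointing down it reaches from about 0.375 to 0.9 m from the base axis. Payload 3.1 kg.
Tool frame: the origin (TCP) lies at the very end of the fingers, on their centre line; the grasp point (between the pads) lies 19 mm behind it; z points along the fingers, y is the line along which they close (so a half turn about z gives the same grasp; the last joint's range is limited). The gripper opens to 87 mm and grips with 3 to 60 N. Pads are 19 mm wide; open, the fingers measure 117 mm over their backs; the gripper's body (75 mm by 190 mm) begins 51 mm behind the grasp point.
Start: joints at [-81.274, 30.224, 82.088, -0, 67.689, -10.227], TCP at [0.203, -0.591, 0.223] pointing down, gripper open.
Joint ranges: [-176.69, 176.69], [-43.24, 126.21], [12.49, 139.97], [-82, 262], [0, 151.66], [-163.58, 163.58]. Speed limits (degrees/s): [159.86, 159.86, 180, 180, 180, 180].

INTERFACE

Orientations are given as a 3x3 rotation matrix whose columns are the frame's x, y, z axes.
In Python, from rig import readout, viewer, ticket gives the robot as it stands.
- The arm moves only by the tool send_rows, never from a script. Its argument "moves" is a list of rows, each a list of 6 numbers: the shift along the tool's x, y, z in units of 250 mm (1.0 is 250 mm), then the turn, a rotation vector about the tool's x, y, z in units of 90 degrees (1.0 is 90 degrees). A call has 1 to 12 rows; each row is the pose to reach, as a shift and turn from the pose commanded when the call began, along the tool's axes at that moment; what a row does not reach only later rows make up. A row lasts 1/10 s, in which the tool goes at most 50 mm and 8.59 degrees, less where a joint would pass 70% of its speed; a pose out of reach is approached as far as the arm can. A call with a number of a shift or a turn outside -1 to 1 is refused whole. A call with a gripper value outside its range is refused whole. "grip" is the opening, from 0 (shut) to 1 (fully open), set as the call begins (left out, the last holds). The fingers move at their own pace and stop on an object; the grip force is fixed at half the most. Time passes only in rows, so rows that repeat a pose let the fingers close. It gives the time, the measured TCP pose, the force, the opening and the grip force at its end, in the units of the state.
- readout.read_state(): the state, without advancing time (a new reading comes with each control period).
- viewer.capture(name): name is "side" or "top"; returns (picture, depth): 420x560x3 uint8, red, green, blue; 420x560 float32, m along the optical axis (not along the pixel's ray), 0 where there is no reading.
- viewer.camera_info(name): a dict with "fx", "fy", "cx", "cy" (pixels), "R" (3x3) and "t" (3): a world point X has camera coordinates R X + t. Camera axes: x right, y down, z forward; pixel columns grow to the right and rows downward; lengths in m; the calibration is good to about 2 mm. A picture is of the moment at which its call begins. camera_info takes no time and is no camera call.
- ticket.hand_in(): hands the job in; it is judged then, once.
The state is a dict: "time_s": time; "joint_positions": joint angles; "qvel": joint speeds; "tau": joint torques, N m; "position": TCP position; "tcp_rot": TCP orientation; "force": force on the tool from outside, world axes, zero at the start; "moment": the same for the moment, N m; "opening": opening from 0.0 (shut) to 1.0 (fully open); "grasp_force": force on a finger pad.
Only numpy, scipy, OpenCV 4.12 (cv2) and the standard library are available. Lean on these libraries where they do the work, as an engineer would, in place of code of your own. Each camera call takes 0.05 s, during which the arm holds its last target. There are 200 camera calls.

## Working session

There is one attempt and no reset: what is moved stays moved. The work goes in short steps, Python scripts to look and compute and a tool call to move; the robot and the scene stay as the last step left them, time stands still between calls to the robot, and variables do not carry over. Pictures are saved under pics/ and viewed, at most 10 in all, crops included, and the job is handed in when it is done.

Besides the shell and the picture viewer there is one more tool, called after "Request:" in YAML: its name, and indented under it one key for each argument. send_rows: Moves the arm, as the interface text tells. Shifts and turns lie within -1 to 1; 1 stands for 250 mm of shift or 90 degrees of turn. Its arguments: {"type":"object","properties":{"moves":{"type":"array"},"grip":{"type":"number"}},"required":["moves"]}

```bash
mkdir -p pics; ls
cat > h.py <<'E'
import numpy as np, cv2
from rig import readout, viewer, ticket
def cloud(n):
    im,d=viewer.capture(n); c=viewer.camera_info(n)
    v,u=np.mgrid[:420,:560]
    P=np.stack([(u-c['cx'])/c['fx']*d,(v-c['cy'])/c['fy']*d,d],-1)
    W=(P-np.array(c['t']))@np.array(c['R'])
    W[d==0]=np.nan
    return im,W
E
python3 - <<'E'
from h import *
for n in('side','top'):
    im,W=cloud(n); np.savez(n+'.npz',im=im,W=W); cv2.imwrite(f'pics/{n}0.png',im[...,::-1])
    c=viewer.camera_info(n); print(n,c)
s=readout.read_state();print(s)
E
```

```text
pics
side {'fx': 515.7968839940285, 'fy': 515.7968839940285, 'cx': 280.4803921198141, 'cy': 209.68244917065815, 'R': array([[-0.90275996, -0.43006533, -0.00826192],
       [-0.32847823,  0.70166268, -0.63227489],
       [ 0.27771659, -0.56807859, -0.77470008]]), 't': array([0.58153014, 0.2422153 , 0.9417579 ])}
top {'fx': 478.33347546373074, 'fy': 478.33347546373074, 'cx': 277.0947948650406, 'cy': 215.64038497073258, 'R': array([[ 0.0100932 , -0.99993607,  0.00509741],
       [-0.98890053, -0.01073725, -0.1481906 ],
       [ 0.14823586, -0.00354511, -0.98894568]]), 't': array([-8.49962197e-04,  6.44976132e-01,  1.14633488e+00])}
{'time_s': 0.1, 'joint_positions': array([-8.12743993e+01,  3.02728124e+01,  8.21500102e+01,  9.05539726e-04,
        6.76911269e+01, -1.02279806e+01]), 'qvel': array([-0.01728401, -0.14085272, -0.20163989, -0.13386377, -0.12456877,
        0.01100672]), 'tau': array([-6.38520723e-04, -4.40984023e+01, -1.77151197e+01,  6.35001669e-02,
        5.34179772e-02, -3.76233982e-05]), 'position': array([ 0.20292222, -0.59042653,  0.22167302]), 'tcp_rot': array([[ 9.45784034e-01,  3.24796058e-01, -2.87252458e-04],
       [ 3.24795977e-01, -9.45782058e-01,  1.96799382e-03],
       [ 3.67518413e-04, -1.95459557e-03, -9.99998022e-01]]), 'force': array([ 0.15023645, -0.27089925, -0.17457004]), 'moment': array([ 0.02956484, -0.02081512, -0.00229229]), 'grasp_force': 0.0, 'opening': 0.9968805514680238}
```

View pics/side0.png

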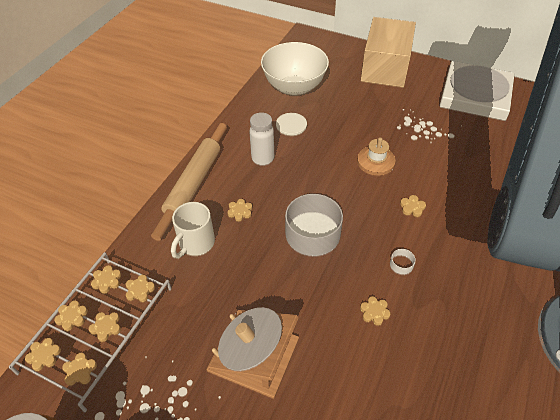

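View pics/top0.png

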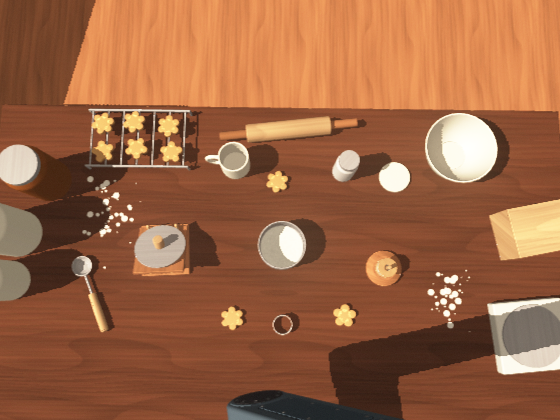

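The side view shows the tin at (314,224), the lid knob at (244,333) and the reel at (377,152). In the top view, the tin is at (282,245), the knob at (158,242), the reel at (385,268), the mug at (235,160) and the shaker at (346,166). I'll measure them from both depth clouds.

Run:
```python
import numpy as np, cv2
from scipy.optimize import least_squares
np.set_printoptions(precision=4,suppress=True)
def circ(p):
    f=lambda q:np.hypot(p[:,0]-q[0],p[:,1]-q[1])-q[2]
    r=least_squares(f,[*p[:,:2].mean(0),.03],loss='soft_l1',f_scale=.001);return r.x
D={n:np.load(n+'.npz') for n in('top','side')}
B={'top':dict(tin=(250,215,315,275),reel=(362,245,408,292),lid=(128,218,195,280)),
 'side':dict(tin=(280,190,348,258),reel=(352,132,402,178),lid=(205,300,305,400))}
bigs=[]
for n in D:
    W=D[n]['W']
    g={k:W[b[1]:b[3],b[0]:b[2]].reshape(-1,3) for k,b in B[n].items()}
    g={k:v[~np.isnan(v[:,0])] for k,v in g.items()}
    t=g['tin']; z=t[:,2]; print(n,'tin ztop',np.percentile(z,[2,95,99,99.8]))
    m=(z>np.percentile(z,99)-.006); print(' rim',circ(t[m]),m.sum())
    r=g['reel'];z=r[:,2];print(' reel hist',np.histogram(z,bins=np.arange(-.004,.09,.004))[0])
    for lo,hi in((.015,.024),(.049,.058),(.03,.058),(.06,.085)):
        m=(z>lo)&(z<hi);print('  ',lo,hi,m.sum(),circ(r[m]),z[m].max() if m.any() else 0, np.median(z[m]))
    l=g['lid'];im=D[n]['im']
    b=B[n]['lid'];col=im[b[1]:b[3],b[0]:b[2]].reshape(-1,3).astype(int);col=col[~np.isnan(W[b[1]:b[3],b[0]:b[2]].reshape(-1,3)[:,0])]
    grey=(col.max(1)-col.min(1)<25)&(col.max(1)>70)&(l[:,2]>.02)
    p=l[grey]
    for _ in range(4):
        c=p.mean(0);nn=np.linalg.svd(p-c,full_matrices=False)[2][2];nn*=np.sign(nn[2]);p=p[abs((p-c)@nn)<.003]
    print(' lid plane',nn,np.degrees(np.arccos(nn[2])),c,len(p))
    e=np.linalg.svd(p-c,full_matrices=False)[2][:2];q=(p-c)@e.T
    hull=cv2.convexHull(q.astype(np.float32))[:,0];o=circ(hull.astype(float));C=c+o[:2]@e
    print(' lid flange top centre',C,'r',o[2])
    h=(l-C)@nn;rad=np.linalg.norm(l-C-np.outer(h,nn),axis=1)
    k=l[(h>.008)&(h<.045)&(rad<.03)]
    hk=(k-C)@nn;print(' knob n',len(k),'hmax',np.percentile(hk,[50,98]),'mean top',k[hk>np.percentile(hk,98)-.004].mean(0),'pred top',C+.028*nn)
```

```text
top tin ztop [-0.0049  0.0561  0.0628  0.0649]
 rim [ 0.5724 -0.0065  0.0571] 190
 reel hist [586 450  50 102 232 227 101  20   9   2   2   1   3  77 154  37   1   0
   3   9   4   1   0]
   0.015 0.024 387 [ 0.5204 -0.2684  0.0327] 0.023982623949728613 0.018183076171104703
   0.049 0.058 255 [ 0.5202 -0.2662  0.0172] 0.057809057611555054 0.05346289016090912
   0.03 0.058 273 [ 0.5202 -0.2658  0.0173] 0.057809057611555054 0.0532898453660348
   0.06 0.085 18 [ 0.5201 -0.2653  0.0037] 0.080649965965395 0.07313753325278151
 lid plane [0.551  0.084  0.8303] 33.871079841400665 [0.5808 0.269  0.0602] 64
 lid flange top centre [0.5807 0.2684 0.0604] r 0.016724490888236902
 knob n 55 hmax [0.0261 0.0299] mean top [0.5829 0.2885 0.0903] pred top [0.5962 0.2708 0.0836]
side tin ztop [-0.0018  0.0611  0.0642  0.0655]
 rim [ 0.571  -0.005   0.0573] 340
 reel hist [351 862 106  53 159 218 130  50  20  24  21  20  21  25 138  61   1   8
   4   7   9   0   0]
   0.015 0.024 391 [ 0.5185 -0.2663  0.0335] 0.023894854255367377 0.01878274930762166
   0.049 0.058 208 [ 0.519  -0.2641  0.0178] 0.05793369910148738 0.05485939622847136
   0.03 0.058 310 [ 0.5185 -0.263   0.0183] 0.05793369910148738 0.053428446964541604
   0.06 0.085 29 [42.6595 54.3223 68.9592] 0.07996407859006384 0.07413597132947733
 lid plane [0.4791 0.0279 0.8773] 28.679529130976672 [0.5683 0.2866 0.067 ] 561
 lid flange top centre [0.5646 0.2912 0.0688] r 0.06155642510049823
 knob n 228 hmax [0.0252 0.0298] mean top [0.5777 0.292  0.0934] pred top [0.5781 0.2919 0.0934]
```

```bash
cat >> h.py <<'E'
from scipy.spatial.transform import Rotation as Ro
from scipy.optimize import least_squares
np.set_printoptions(precision=4,suppress=True)
def down(az,tilt=0):   # tool z opposite to axis tilted 'tilt' deg towards azimuth az; tool x in that plane
    a=np.radians(az);x=np.array([np.cos(a),np.sin(a),0])
    R=np.c_[x,np.cross([0,0,-1.],x),[0,0,-1.]]
    return Ro.from_rotvec(np.radians(tilt)*np.array([-np.sin(a),np.cos(a),0])).as_matrix()@R
def go(p,R):
    s=readout.read_state();T=np.array(s['tcp_rot'])
    d=T.T@(np.array(p)-s['position'])/.25; w=Ro.from_matrix(T.T@R).as_rotvec(degrees=True)/90
    print('row',np.r_[d,w].round(4),'rows>=',np.ceil(max(np.linalg.norm(d)*5,np.linalg.norm(w)*90/8.59)),'t',s['time_s'])
def circ(p,r=None):
    f=lambda q:np.hypot(p[:,0]-q[0],p[:,1]-q[1])-(q[2] if r is None else r)
    return least_squares(f,[*p[:,:2].mean(0),.03],loss='soft_l1',f_scale=.001).x
def lidfit(W,C0,n0,r=.066):
    "plane, flange centre and knob top of the lid near C0,n0"
    P=W.reshape(-1,3);P=P[~np.isnan(P[:,0])];C,n=np.array(C0),np.array(n0)
    for _ in range(6):
        h=(P-C)@n;rad=np.linalg.norm(P-C-np.outer(h,n),axis=1)
        p=P[(abs(h)<.004)&(rad<r)];c=p.mean(0)
        n=np.linalg.svd(p-c,full_matrices=False)[2][2];n*=np.sign(n[2])
        C=C-((C-c)@n)*n
    e=np.linalg.svd(p-c,full_matrices=False)[2][:2]
    o=circ(cv2.convexHull(((p-c)@e.T).astype(np.float32))[:,0].astype(float));C=c+o[:2]@e
    h=(P-C)@n;rad=np.linalg.norm(P-C-np.outer(h,n),axis=1)
    k=P[(h>.023)&(h<.034)&(rad<.022)]
    return n,C,o[2],len(p),k.mean(0)-n*((k.mean(0)-C)@n-.028),C+.028*n
E
python3 - <<'E'
from h import *
for n in('top','side'):
    print(n,*lidfit(np.load(n+'.npz')['W'],[.5646,.2912,.0688],[.479,.028,.877]))
R=down(3); go([.5195,-.2655,.15],R)
E
```

```text
top [0.4814 0.0293 0.876 ] [0.5668 0.2899 0.067 ] 0.061981216107589214 1548 [0.5788 0.2902 0.0924] [0.5803 0.2907 0.0916]
side [0.4792 0.027  0.8773] [0.5658 0.2906 0.0683] 0.06264227613731481 2725 [0.5769 0.2924 0.0941] [0.5793 0.2914 0.0928]
row [ 1.6197 -0.8174  0.2889 -0.0013 -0.0001  0.1773] rows>= 10.0 t 0.1
```

Request:
send_rows:
  moves:
    - [0.2,-0.1,0.03,0,0,0.02]
    - [0.4,-0.2,0.07,0,0,0.05]
    - [0.6,-0.3,0.1,0,0,0.07]
    - [0.78,-0.4,0.14,0,0,0.1]
    - [0.96,-0.5,0.18,0,0,0.12]
    - [1,-0.6,0.2,0,0,0.14]
    - [1,-0.65,0.2,0,0,0.177]
  grip: 1

```text
time_s: 0.8
position: [0.3874, -0.3499, 0.1707]
tcp_rot: [[0.998, 0.056, -0.003], [0.056, -0.998, 0.006], [-0.003, -0.007, -1.0]]
force: [-0.4, -0.8, -0.3]
opening: 0.995
grasp_force: 0.0
```

Run:
```python
from h import *
go([.5195,-.265,.12],down(3))
```

```text
row [ 0.547  -0.3082  0.2036 -0.0041  0.0017  0.0024] rows>= 4.0 t 0.8
```

Request:
send_rows:
  moves:
    - [0.18,-0.1,0.06,0,0,0]
    - [0.36,-0.2,0.13,0,0,0]
    - [0.53,-0.3,0.19,0,0,0]
    - [0.53,-0.3,0.19,0,0,0]
    - [0.53,-0.3,0.19,0,0,0]
    - [0.53,-0.3,0.19,0,0,0]

```text
time_s: 1.4
position: [0.5143, -0.2746, 0.125]
tcp_rot: [[0.999, 0.053, -0.001], [0.053, -0.999, 0.0], [-0.001, -0.0, -1.0]]
force: [-0.3, 0.1, 0.7]
opening: 0.998
grasp_force: 0.0
```

Run:
```python
from h import *
print(readout.read_state()['position'])
go([.5195,-.265,.025],down(3))
```

```text
[ 0.5143 -0.2746  0.125 ]
row [ 0.0233 -0.0373  0.3998 -0.0001  0.0007  0.0004] rows>= 3.0 t 1.4
```

Request:
send_rows:
  moves:
    - [0.023,-0.037,0.05,0,0,0]
    - [0.023,-0.037,0.15,0,0,0]
    - [0.023,-0.037,0.25,0,0,0]
    - [0.023,-0.037,0.33,0,0,0]
    - [0.023,-0.037,0.396,0,0,0]
    - [0.023,-0.037,0.396,0,0,0]
    - [0.023,-0.037,0.396,0,0,0]

```text
time_s: 2.1
position: [0.5196, -0.2651, 0.026]
tcp_rot: [[0.999, 0.051, -0.001], [0.051, -0.999, 0.0], [-0.001, -0.001, -1.0]]
force: [0.5, -0.3, -0.2]
opening: 1.002
grasp_force: 0.0
```

Request:
send_rows:
  moves:
    - [0,0,0,0,0,0]
    - [0,0,0,0,0,0]
    - [0,0,0,0,0,0]
    - [0,0,0,0,0,0]
    - [0,0,0,0,0,0]
    - [0,0,0,0,0,0]
  grip: 0

```text
time_s: 2.7
position: [0.5204, -0.2648, 0.0262]
tcp_rot: [[0.999, 0.053, 0.0], [0.053, -0.999, -0.0], [0.0, 0.0, -1.0]]
force: [0.2, 0.9, 1.3]
opening: 0.542
grasp_force: 30.1
```

Request:
send_rows:
  moves:
    - [0,0,-0.04,0,0,0]
    - [0,0,-0.12,0,0,0]
    - [0,0,-0.22,0,0,0]
    - [0,0,-0.32,0,0,0]
    - [0,0,-0.42,0,0,0]
    - [0,0,-0.46,0,0,0]
    - [0,0,-0.46,0,0,0]
    - [0,0,-0.46,0,0,0]

```text
time_s: 3.5
position: [0.5197, -0.2643, 0.1405]
tcp_rot: [[0.999, 0.053, -0.001], [0.053, -0.999, 0.001], [-0.001, -0.001, -1.0]]
force: [-0.7, -1.1, -1.4]
opening: 0.544
grasp_force: 30.0
```

Run:
```python
from h import *
s=readout.read_state();print(s['opening'],s['grasp_force'],s['force'])
go([.5717,-.0058,.14],down(3))
im,W=cloud('top');cv2.imwrite('pics/a.png',cv2.resize(im[190:330,230:430,::-1],None,fx=3,fy=3))
```

```text
0.5441633660119639 29.999781475708005 [-0.7096 -1.1144 -1.4141]
row [ 0.2621 -1.0218  0.0026 -0.0005  0.0006  0.0003] rows>= 6.0 t 3.5
```

View pics/a.png

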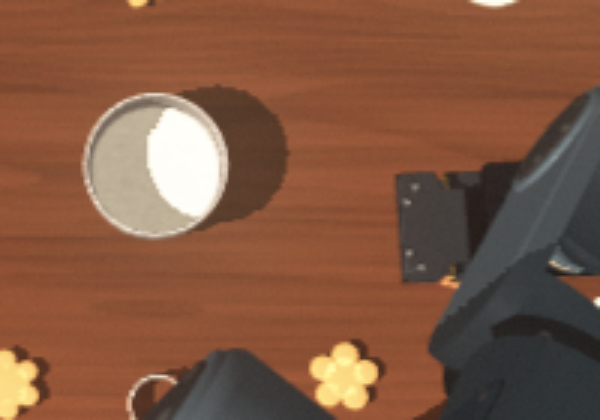

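The crop shows the tin clear, with its rim centre at about full-image pixel (281.8, 245.3). The gripper hides the reel, but the opening (0.544) and grip force show it is still held.

Request:
send_rows:
  moves:
    - [0.03,-0.12,0,0,0,0]
    - [0.08,-0.3,0,0,0,0]
    - [0.12,-0.48,0,0,0,0]
    - [0.17,-0.66,0,0,0,0]
    - [0.21,-0.84,0,0,0,0]
    - [0.25,-0.96,0,0,0,0]
    - [0.262,-1,0,0,0,0]
    - [0.262,-1,0,0,0,0]
    - [0.262,-1,0,0,0,0]
    - [0.262,-1,0,0,0,0]

```text
time_s: 4.55
position: [0.5722, -0.0132, 0.1406]
tcp_rot: [[0.999, 0.051, -0.001], [0.051, -0.999, -0.0], [-0.001, 0.0, -1.0]]
force: [0.8, -0.4, -1.2]
opening: 0.547
grasp_force: 30.0
```

Run:
```python
from h import *
go([.5717,-.0058,.014],down(3))
im,W=cloud('side');cv2.imwrite('pics/b.png',cv2.resize(im[130:270,220:420,::-1],None,fx=3,fy=3))
```

```text
row [ 0.     -0.0297  0.5065  0.0001  0.0006 -0.0009] rows>= 3.0 t 4.55
```

View pics/b.png

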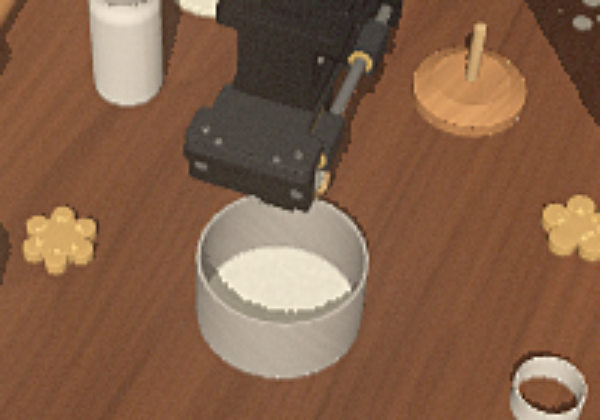

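The spindle at crop (470,90) is bare, so the reel is held above the tin. Next I'll lower it in.

Request:
send_rows:
  moves:
    - [0,-0.03,0.03,0,0,0]
    - [0,-0.03,0.12,0,0,0]
    - [0,-0.03,0.22,0,0,0]
    - [0,-0.03,0.32,0,0,0]
    - [0,-0.03,0.4,0,0,0]
    - [0,-0.03,0.46,0,0,0]
    - [0,-0.03,0.49,0,0,0]
    - [0,-0.03,0.51,0,0,0]
    - [0,-0.03,0.512,0,0,0]
    - [0,-0.03,0.512,0,0,0]

```text
time_s: 5.6
position: [0.5727, -0.0043, 0.0136]
tcp_rot: [[0.999, 0.053, 0.001], [0.053, -0.999, -0.0], [0.001, 0.0, -1.0]]
force: [0.2, 0.2, -0.7]
opening: 0.548
grasp_force: 30.0
```

Request:
send_rows:
  moves:
    - [0,0,0,0,0,0]
    - [0,0,0,0,0,0]
    - [0,0,0,0,0,0]
    - [0,0,0,0,0,0]
    - [0,0,0,0,0,0]
  grip: 0.68

```text
time_s: 6.1
position: [0.5722, -0.0042, 0.0132]
tcp_rot: [[0.999, 0.053, 0.0], [0.053, -0.999, -0.0], [0.0, 0.0, -1.0]]
force: [-0.4, -0.5, -0.3]
opening: 0.676
grasp_force: 0.0
```

Request:
send_rows:
  moves:
    - [0,0,-0.05,0,0,0]
    - [0,0,-0.14,0,0,0]
    - [0,0,-0.26,0,0,0]
    - [0,0,-0.4,0,0,0]
    - [0,0,-0.58,0,0,0]
    - [0,0,-0.72,0,0,0]
    - [0,0,-0.75,0,0,0]
    - [0,0,-0.75,0,0,0]

```text
time_s: 6.9
position: [0.573, -0.0043, 0.2029]
tcp_rot: [[0.999, 0.053, 0.004], [0.053, -0.999, -0.001], [0.004, 0.001, -1.0]]
force: [0.4, -0.8, -0.6]
opening: 0.678
grasp_force: 0.0
```

Run:
```python
from h import *
im,W=cloud('side');cv2.imwrite('pics/c.png',cv2.resize(im[180:270,260:370,::-1],None,fx=5,fy=5))
n=np.array([.480,.028,.8765]);n/=np.linalg.norm(n);C=np.array([.5663,.2903,.0676])
R=down(3.3,28.7);print(R[:,2]+n)
for h in(.10,.003): print(C+n*h)
go(C+n*.1,R)
```

```text
[ 0.0007  0.0004 -0.0004]
[0.6143 0.2931 0.1553]
[0.5677 0.2904 0.0702]
row [ 0.2325 -1.1782  0.183  -0.0007 -0.3192 -0.003 ] rows>= 7.0 t 6.95
```

View pics/c.png

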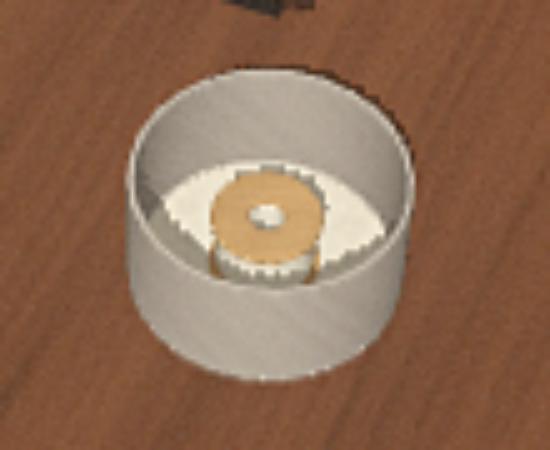

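The reel stands upright in the tin, centred at about crop (267,215). Next is the lid.

Request:
send_rows:
  moves:
    - [0.03,-0.15,0.0,0,-0.04,0]
    - [0.07,-0.33,0.0,0,-0.09,0]
    - [0.1,-0.51,0.0,0,-0.14,0]
    - [0.14,-0.69,0.02,0,-0.19,0]
    - [0.18,-0.87,0.05,0,-0.24,0]
    - [0.22,-1,0.1,0,-0.29,0]
    - [0.232,-1,0.13,0,-0.319,0]
    - [0.232,-1,0.13,0,-0.319,0]
    - [0.232,-1,0.13,0,-0.319,0]
  grip: 1

```text
time_s: 7.85
position: [0.6157, 0.2479, 0.1657]
tcp_rot: [[0.874, 0.052, -0.483], [0.045, -0.999, -0.026], [-0.484, 0.001, -0.875]]
force: [-0.8, 0.1, 0.0]
opening: 0.999
grasp_force: 0.0
```

Run:
```python
from h import *
n=np.array([.480,.028,.8765]);n/=np.linalg.norm(n);C=np.array([.5663,.2903,.0676])
R=down(3.3,28.7)
print(readout.read_state()['joint_positions'],readout.read_state()['opening'])
go(C+n*.06,R)
```

```text
[ 10.6087  50.2453  55.6825   3.7182 102.7925  97.5127] 0.9986590420453001
row [ 0.0243 -0.1806  0.1945 -0.0011  0.0028 -0.0032] rows>= 2.0 t 7.85
```

Request:
send_rows:
  moves:
    - [0.015,-0.09,0.02,0,0,0]
    - [0.024,-0.18,0.07,0,0,0]
    - [0.024,-0.18,0.13,0,0.003,-0.003]
    - [0.024,-0.18,0.17,0,0.003,-0.003]
    - [0.024,-0.18,0.17,0,0.003,-0.003]
    - [0.024,-0.18,0.17,0,0.003,-0.003]

```text
time_s: 8.45
position: [0.5992, 0.2929, 0.1282]
tcp_rot: [[0.878, 0.057, -0.475], [0.051, -0.998, -0.025], [-0.476, -0.002, -0.879]]
force: [0.5, -0.4, -0.5]
opening: 1.001
grasp_force: 0.0
```

Run:
```python
from h import *
n=np.array([.480,.028,.8765]);n/=np.linalg.norm(n);C=np.array([.5663,.2903,.0676])
go(C+n*.004,down(3.3,28.7))
```

```text
row [-0.0008  0.0035  0.2599 -0.0015 -0.003   0.0003] rows>= 2.0 t 8.45
```

Request:
send_rows:
  moves:
    - [0,0.004,0.05,0,-0.003,0]
    - [0,0.004,0.12,0,-0.003,0]
    - [0,0.004,0.18,0,-0.003,0]
    - [0,0.004,0.22,0,-0.003,0]
    - [0,0.004,0.245,0,-0.003,0]
    - [0,0.004,0.258,0,-0.003,0]
    - [0,0.004,0.26,0,-0.003,0]
    - [0,0.004,0.26,0,-0.003,0]

```text
time_s: 9.25
position: [0.5691, 0.2901, 0.0711]
tcp_rot: [[0.876, 0.057, -0.479], [0.051, -0.998, -0.025], [-0.479, -0.003, -0.878]]
force: [-0.1, -0.1, 0.6]
opening: 1.003
grasp_force: 0.0
```

Request:
send_rows:
  moves:
    - [0,0,0,0,0,0]
    - [0,0,0,0,0,0]
    - [0,0,0,0,0,0]
    - [0,0,0,0,0,0]
    - [0,0,0,0,0,0]
    - [0,0,0,0,0,0]
    - [0,0,0,0,0,0]
    - [0,0,0,0,0,0]
  grip: 0

```text
time_s: 10.05
position: [0.5685, 0.29, 0.0707]
tcp_rot: [[0.876, 0.057, -0.48], [0.051, -0.998, -0.025], [-0.48, -0.002, -0.877]]
force: [-0.1, -0.4, 0.8]
opening: 0.358
grasp_force: 0.0
```

Request:
send_rows:
  moves:
    - [0,0,0,0,0,0]
    - [0,0,0,0,0,0]
    - [0,0,0,0,0,0]
    - [0,0,0,0,0,0]
  grip: 0

```text
time_s: 10.45
position: [0.5684, 0.2902, 0.0707]
tcp_rot: [[0.876, 0.057, -0.48], [0.051, -0.998, -0.025], [-0.48, -0.003, -0.877]]
force: [0.5, 1.6, 0.2]
opening: 0.267
grasp_force: 30.0
```

Request:
send_rows:
  moves:
    - [0,0,-0.02,0,0,0]
    - [0,0,-0.06,0,0,0]
    - [0,0,-0.12,0,0,0]
    - [0,0,-0.2,0,0,0]
    - [0,0,-0.3,0,0,0]
    - [0,0,-0.42,0,0,0]
    - [0,0,-0.5,0,0,0]
    - [0,0,-0.5,0,0,0]
    - [0,0,-0.5,0,0,0]

```text
time_s: 11.35
position: [0.6285, 0.293, 0.1803]
tcp_rot: [[0.876, 0.057, -0.479], [0.051, -0.998, -0.025], [-0.48, -0.002, -0.877]]
force: [0.5, -0.3, -2.8]
opening: 0.272
grasp_force: 30.0
```

Run:
```python
from h import *
s=readout.read_state();T=s['tcp_rot'];C=s['position']+T[:,2]*.003
for k in('top','side'):
    im,W=cloud(k)
    try: print(k,*lidfit(W,C,-T[:,2]))
    except Exception as e: print(k,e)
print(C,-T[:,2],s['opening'],s['grasp_force'])
go([.5717,-.0058,.17],down(3))
cv2.imwrite('pics/d.png',im[150:,100:460,::-1])
```

```text
top [0.4801 0.0351 0.8765] [0.626  0.2891 0.1769] 0.059334907367545014 657 [0.6343 0.2812 0.2046] [0.6394 0.29   0.2015]
side [0.4787 0.0281 0.8775] [0.6242 0.2931 0.1774] 0.06184183393625555 2359 [0.6342 0.292  0.2038] [0.6376 0.2939 0.2019]
[0.6271 0.2929 0.1777] [0.4792 0.0253 0.8773] 0.2715239002263403 29.99850979540497
row [-0.237   1.1803  0.1697 -0.0002  0.3212  0.0031] rows>= 7.0 t 11.45
```

View pics/d.png

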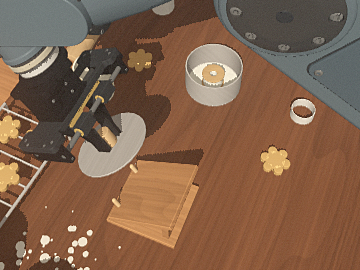

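The side view shows the lid held in line with the fingers at crop (112,145), the rest empty at (155,200), and the tin with the reel at (213,73).

Request:
send_rows:
  moves:
    - [-0.02,0.08,0.0,0,0.03,0]
    - [-0.05,0.22,0.0,0,0.07,0]
    - [-0.08,0.38,0.0,0,0.12,0]
    - [-0.11,0.54,0.02,0,0.17,0]
    - [-0.14,0.7,0.05,0,0.22,0]
    - [-0.17,0.85,0.09,0,0.27,0]
    - [-0.2,0.95,0.13,0,0.31,0.003]
    - [-0.22,1,0.15,0,0.3212,0.003]
    - [-0.22,1,0.15,0,0.3212,0.003]
    - [-0.22,1,0.15,0,0.3212,0.003]

```text
time_s: 12.45
position: [0.5759, 0.0402, 0.1728]
tcp_rot: [[0.999, 0.052, 0.002], [0.052, -0.999, 0.002], [0.002, -0.002, -1.0]]
force: [0.8, -0.8, -2.4]
opening: 0.266
grasp_force: 30.0
```

Run:
```python
from h import *
go([.5717,-.0058,.17],down(3)); s=readout.read_state();print(s['position'],s['opening'],s['joint_positions'])
```

```text
row [-0.0263  0.1827  0.0108 -0.0012 -0.0011 -0.0005] rows>= 1.0 t 12.45
[0.5759 0.0402 0.1728] 0.2656267192281223 [-7.1645 30.0825 92.0012  0.149  57.8415 79.797 ]
```

Request:
send_rows:
  moves:
    - [-0.026,0.09,0.0,0,0,0]
    - [-0.026,0.183,0.0,0,0,0]
    - [-0.026,0.183,0.0,0,0,0]
    - [-0.026,0.183,0.0,-0.001,-0.001,0]
    - [-0.026,0.183,0.0,-0.001,-0.001,0]
    - [-0.026,0.183,0.0,-0.001,-0.001,0]

```text
time_s: 13.05
position: [0.5725, -0.0049, 0.1731]
tcp_rot: [[0.999, 0.054, 0.002], [0.054, -0.999, 0.0], [0.002, 0.0, -1.0]]
force: [0.9, -0.1, -1.6]
opening: 0.264
grasp_force: 30.0
```

```bash
cat >> h.py <<'E'
def edge(P,c,r,N=72):
    "robust fit of a circle of known radius r to the outermost points per bearing"
    c=np.array(c[:2],float)
    for _ in range(5):
        d=P[:,:2]-c;a=np.arctan2(d[:,1],d[:,0]);rr=np.hypot(*d.T);b=((a+np.pi)/2/np.pi*N).astype(int)%N
        E=[P[b==i][np.argmax(rr[b==i])] for i in range(N) if ((b==i)&(rr>r-.006)).any()]
        E=np.array(E);f=lambda q:np.hypot(*(E[:,:2]-q).T)-r
        s=least_squares(f,c,loss='soft_l1',f_scale=.0007);c=s.x
    return c,len(E),np.median(abs(s.fun)),np.median(s.fun)
E
python3 - <<'E'
from h import *
s=readout.read_state();p=s['position'];T=s['tcp_rot'];print(p,T[:,2],s['force'])
for k in('top','side'):
    im,W=cloud(k);np.savez(k+'1.npz',im=im,W=W)
    P=W.reshape(-1,3);P=P[~np.isnan(P[:,0])]
    q=P[np.hypot(*(P[:,:2]-p[:2]).T)<.068];L=q[abs(q[:,2]-(p[2]-.003))<.006]
    if len(L)>50:
        A=np.c_[L[:,:2]-p[:2],np.ones(len(L))]
        for _ in range(3):
            x=np.linalg.lstsq(A,L[:,2],rcond=None)[0];g=abs(A@x-L[:,2])<.003;A,L=A[g],L[g]
        print(k,'lid',len(L),'slope deg',np.degrees(x[:2]),'z',x[2],edge(L,p,.062))
    W0=np.load(k+'.npz')['W'].reshape(-1,3)
    for nm,PP in(('tin start',W0[~np.isnan(W0[:,0])]),('tin now',P)):
        R=PP[(abs(PP[:,2]-.0625)<.006)&(np.hypot(*(PP[:,:2]-[.5717,-.0058]).T)<.066)]
        if len(R)>40: print(k,nm,len(R),edge(R,[.5717,-.0058],.059))
    cv2.imwrite(f'pics/e{k}.png',cv2.resize(im[150:290,210:380,::-1] if k=='side' else im[180:300,200:370,::-1],None,fx=4,fy=4))
E
```

```text
[ 0.5725 -0.0049  0.1731] [ 0.0015  0.     -1.    ] [ 0.9137 -0.0649 -1.6445]
top lid 407 slope deg [ 1.2553 -0.02  ] z 0.1703037890843887 (array([ 0.5735, -0.0055]), 24, np.float64(0.0004245447061999863), np.float64(-0.00012260670117953884))
top tin start 191 (array([ 0.5724, -0.0066]), 72, np.float64(0.000888220571701178), np.float64(-0.000888220571701178))
side lid 1335 slope deg [-0.0014 -0.086 ] z 0.1708472552179846 (array([ 0.5715, -0.005 ]), 46, np.float64(0.0005169015999003587), np.float64(-0.00036572310125612337))
side tin start 397 (array([ 0.5709, -0.0049]), 72, np.float64(0.0006586567928846092), np.float64(-0.0004954394377525984))
side tin now 289 (array([ 0.5709, -0.0052]), 55, np.float64(0.0005544854041180797), np.float64(-0.00044093061963516866))
```

View pics/eside.png

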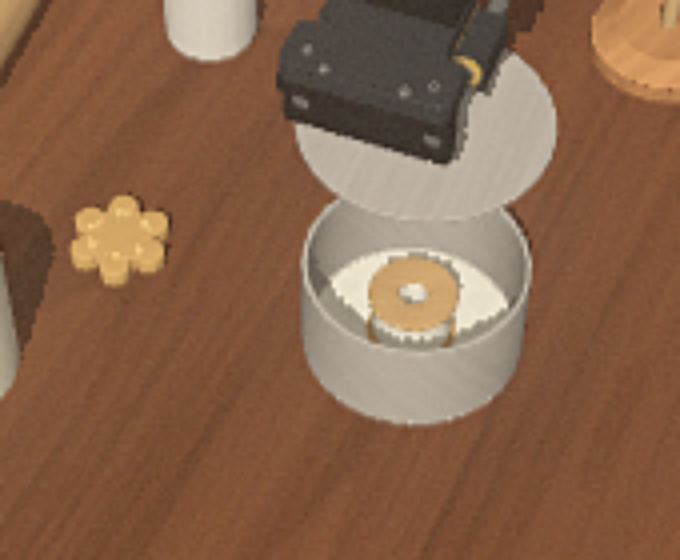

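The lid hangs level above the tin, at crop (428,130) against the tin at (415,270). Comparing the two in each view puts the lid about 1 mm off in x and 0.6 mm in y. I'll lower it close to the rim with that correction.

Request:
send_rows:
  moves:
    - [-0.004,0.002,0.04,0,0,0]
    - [-0.004,0.002,0.12,0,0,0]
    - [-0.004,0.002,0.2,0,0,0]
    - [-0.004,0.002,0.28,0,0,0]
    - [-0.004,0.002,0.32,0,0,0]
    - [-0.004,0.002,0.34,0,0,0]
    - [-0.004,0.002,0.35,0,0,0]
    - [-0.004,0.002,0.35,0,0,0]
    - [-0.004,0.002,0.35,0,0,0]

```text
time_s: 14.05
position: [0.5723, -0.0069, 0.0865]
tcp_rot: [[0.999, 0.052, 0.003], [0.052, -0.999, -0.001], [0.003, 0.001, -1.0]]
force: [0.1, 0.7, -1.2]
opening: 0.265
grasp_force: 30.0
```

```bash
cat > m.py <<'E'
from h import *
s=readout.read_state();p=s['position'];T=s['tcp_rot'];print(p,T[:,2],s['force'],s['moment'])
for k in('top','side'):
    im,W=cloud(k)
    P=W.reshape(-1,3);P=P[~np.isnan(P[:,0])]
    q=P[np.hypot(*(P[:,:2]-p[:2]).T)<.068];L=q[abs(q[:,2]-(p[2]-.003))<.006]
    if len(L)>50:
        A=np.c_[L[:,:2]-p[:2],np.ones(len(L))]
        for _ in range(3):
            x=np.linalg.lstsq(A,L[:,2],rcond=None)[0];g=abs(A@x-L[:,2])<.003;A,L=A[g],L[g]
        print(k,'lid',len(L),'slope deg',np.degrees(x[:2]),'z',x[2],*edge(L,p,.062))
    # tin wall: outer cylinder radius 59 mm
    R=P[(P[:,2]>.01)&(P[:,2]<.055)];d=np.hypot(*(R[:,:2]-[.5717,-.0058]).T);R=R[(d<.064)&(d>.052)]
    if len(R)>60: print(k,'tin wall',len(R),circ(R,.059)[:2])
E
python3 m.py
python3 -c "
from h import *
W=np.load('side.npz')['W'].reshape(-1,3);P=W[~np.isnan(W[:,0])]
R=P[(P[:,2]>.01)&(P[:,2]<.055)];d=np.hypot(*(R[:,:2]-[.5717,-.0058]).T);R=R[(d<.064)&(d>.052)];print('wall at start',circ(R,.059)[:2])"
```

```text
[ 0.5723 -0.0069  0.0865] [ 0.0035 -0.0007 -1.    ] [ 0.1306  0.6988 -1.2184] [0.0015 0.0107 0.0605]
top lid 143 slope deg [-8.0722 -0.1076] z 0.07774852046340619 [ 0.5747 -0.0083] 8 0.0009019202903389895 0.0002038046945258068
side lid 1036 slope deg [0.1025 0.0243] z 0.08415212899848543 [ 0.5712 -0.0068] 45 0.00048348624448404237 -0.0003353929201065295
side tin wall 695 [ 0.5715 -0.0066]
wall at start [ 0.5708 -0.0048]
```

Request:
send_rows:
  moves:
    - [-0.002,-0.006,0.01,0,0.002,0]
    - [-0.002,-0.006,0.02,0,0.002,0]
    - [-0.002,-0.006,0.028,0,0.002,0]
    - [-0.002,-0.006,0.032,0,0.002,0]
    - [-0.002,-0.006,0.032,0,0.002,0]
    - [-0.002,-0.006,0.032,0,0.002,0]

```text
time_s: 14.75
position: [0.5711, -0.0053, 0.0777]
tcp_rot: [[0.999, 0.052, 0.005], [0.052, -0.999, -0.0], [0.005, 0.0, -1.0]]
force: [0.5, -0.9, -2.8]
opening: 0.27
grasp_force: 30.0
```

```bash
python3 m.py
```

```text
[ 0.5711 -0.0053  0.0777] [ 0.005  -0.0002 -1.    ] [ 0.5253 -0.8694 -2.7776] [-0.0165 -0.001  -0.0244]
top lid 125 slope deg [-1.2682  1.0391] z 0.07332161450544064 [ 0.5684 -0.0017] 5 0.0007519451232699537 0.0004611080837382056
side lid 1015 slope deg [ 0.1938 -0.1035] z 0.07542026097397728 [ 0.57   -0.0058] 45 0.0006633381705253155 -0.0005493199649680633
side tin wall 709 [ 0.5715 -0.0065]
```

Request:
send_rows:
  moves:
    - [0.003,0,0.002,0,-0.003,0]
    - [0.003,0,0.004,0,-0.003,0]
    - [0.003,0,0.006,0,-0.003,0]
    - [0.003,0,0.008,0,-0.003,0]
    - [0.003,0,0.008,0,-0.003,0]

```text
time_s: 15.35
position: [0.5717, -0.0052, 0.0757]
tcp_rot: [[0.999, 0.052, 0.0], [0.052, -0.999, -0.0], [0.0, 0.0, -1.0]]
force: [0.5, 0.4, -2.5]
opening: 0.268
grasp_force: 30.0
```

```bash
python3 m.py
```

```text
[ 0.5717 -0.0052  0.0757] [ 0.0001 -0.0004 -1.    ] [ 0.5272  0.4134 -2.5179] [ 0.0386  0.0662 -0.0647]
top lid 106 slope deg [-4.5411  0.823 ] z 0.0692136983804135 [ 0.5725 -0.0062] 5 0.00017841880851476866 9.32118218742034e-05
side lid 1024 slope deg [-0.134 -0.26 ] z 0.0733208249612763 [ 0.5708 -0.0056] 44 0.0005392871478068564 -0.00031305397409857674
side tin wall 692 [ 0.5715 -0.0065]
```

Request:
send_rows:
  moves:
    - [0,-0.001,0.003,0,0,0]
    - [0,-0.001,0.006,0,0,0]
    - [0,-0.001,0.008,0,0,0]
    - [0,-0.001,0.008,0,0,0]

```text
time_s: 15.85
position: [0.5721, -0.0051, 0.0738]
tcp_rot: [[0.999, 0.052, 0.001], [0.052, -0.999, -0.001], [0.001, 0.001, -1.0]]
force: [0.6, -0.7, -1.8]
opening: 0.265
grasp_force: 30.0
```

Request:
send_rows:
  moves:
    - [0,0,0.003,0,0,0]
    - [0,0,0.006,0,0,0]
    - [0,0,0.006,0,0,0]

```text
time_s: 16.15
position: [0.5722, -0.0052, 0.0723]
tcp_rot: [[0.999, 0.052, 0.001], [0.052, -0.999, -0.001], [0.001, 0.001, -1.0]]
force: [1.7, -1.2, -0.1]
opening: 0.268
grasp_force: 30.0
```

Request:
send_rows:
  moves:
    - [0,0,0.003,0,0,0]
    - [0,0,0.006,0,0,0]
    - [0,0,0.006,0,0,0]

```text
time_s: 16.45
position: [0.5722, -0.0051, 0.0708]
tcp_rot: [[0.999, 0.052, 0.001], [0.052, -0.999, -0.001], [0.001, 0.001, -1.0]]
force: [1.4, -1.6, -1.4]
opening: 0.264
grasp_force: 30.0
```

Request:
send_rows:
  moves:
    - [0,0,0.002,0,0,0]
    - [0,0,0.004,0,0,0]
    - [0,0,0.004,0,0,0]

```text
time_s: 16.75
position: [0.5722, -0.0051, 0.0698]
tcp_rot: [[0.999, 0.052, 0.001], [0.052, -0.999, -0.001], [0.001, 0.001, -1.0]]
force: [1.4, -1.8, -1.0]
opening: 0.267
grasp_force: 30.0
```

Request:
send_rows:
  moves:
    - [0.002,0.002,0.002,0,0,0]
    - [0.002,0.002,0.004,0,0,0]
    - [0.002,0.002,0.004,0,0,0]

```text
time_s: 17.05
position: [0.5721, -0.0054, 0.0686]
tcp_rot: [[0.999, 0.052, -0.0], [0.052, -0.999, -0.0], [-0.0, 0.0, -1.0]]
force: [2.1, -1.4, -1.0]
opening: 0.265
grasp_force: 30.0
```

Request:
send_rows:
  moves:
    - [0,0,0.002,0,0,0]
    - [0,0,0.004,0,0,0]
    - [0,0,0.004,0,0,0]

```text
time_s: 17.35
position: [0.5721, -0.0054, 0.0681]
tcp_rot: [[0.999, 0.052, 0.0], [0.052, -0.999, -0.0], [-0.0, 0.0, -1.0]]
force: [0.2, -0.3, 4.0]
opening: 0.269
grasp_force: 30.0
```

Request:
send_rows:
  moves:
    - [0,0,0.001,0,0,0]
    - [0,0,0.0015,0,0,0]
    - [0,0,0.0015,0,0,0]
    - [0,0,0.0015,0,0,0]

```text
time_s: 17.75
position: [0.5722, -0.0054, 0.0681]
tcp_rot: [[0.999, 0.052, 0.0], [0.052, -0.999, -0.0], [0.0, 0.0, -1.0]]
force: [-0.9, -0.8, 6.5]
opening: 0.269
grasp_force: 30.0
```

```bash
python3 m.py
```

```text
[ 0.5722 -0.0054  0.0681] [ 0.0002 -0.0004 -1.    ] [-0.9024 -0.7752  6.4662] [0.0556 0.2203 0.0461]
top lid 75 slope deg [-7.6877  0.7207] z 0.06044626580213423 [ 0.5784 -0.0062] 5 0.0007619303357337542 0.00011508988235775508
side lid 991 slope deg [-0.1046 -0.0024] z 0.06586896550697048 [ 0.5711 -0.0056] 44 0.0006060634160556938 -0.00027041185198388093
side tin wall 694 [ 0.5715 -0.0065]
```

Contact is about 8 to 9 N and the lid is seated within a millimetre. I'll keep pressing.

Request:
send_rows:
  moves:
    - [0,0,0.001,0,0,0]
    - [0,0,0.001,0,0,0]
    - [0,0,0.001,0,0,0]
    - [0,0,0.001,0,0,0]
    - [0,0,0.001,0,0,0]
    - [0,0,0.001,0,0,0]
    - [0,0,0.001,0,0,0]
    - [0,0,0.001,0,0,0]

```text
time_s: 18.65
position: [0.5722, -0.0054, 0.0681]
tcp_rot: [[0.999, 0.052, 0.0], [0.052, -0.999, -0.0], [0.0, 0.0, -1.0]]
force: [-2.6, -0.9, 7.4]
opening: 0.268
grasp_force: 30.0
```

```bash
python3 m.py
```

```text
[ 0.5722 -0.0054  0.0681] [ 0.0003 -0.0005 -1.    ] [-2.6149 -0.8831  7.3802] [0.009  0.3155 0.0001]
top lid 78 slope deg [-10.6877   2.3039] z 0.058533034074953236 [ 0.5762 -0.0072] 5 0.0020109902991618245 4.430023856709375e-05
side lid 990 slope deg [ 0.0955 -0.1064] z 0.06589073201338644 [ 0.5712 -0.0052] 44 0.0004643593989231594 -0.0002789033124618902
side tin wall 695 [ 0.5715 -0.0066]
```

Request:
send_rows:
  moves:
    - [0,0,-0.001,0,0,0]
    - [0,0,-0.001,0,0,0]
    - [0,0,-0.001,0,0,0]
    - [0,0,-0.001,0,0,0]
    - [0,0,-0.001,0,0,0]
  grip: 0.7

```text
time_s: 19.25
position: [0.5721, -0.0054, 0.0671]
tcp_rot: [[0.999, 0.052, -0.0], [0.052, -0.999, -0.0], [-0.0, 0.0, -1.0]]
force: [0.2, -0.8, 0.5]
opening: 0.632
grasp_force: 0.0
```

Request:
send_rows:
  moves:
    - [0,0,-0.02,0,0,0]
    - [0,0,-0.08,0,0,0]
    - [0,0,-0.16,0,0,0]
    - [0,0,-0.28,0,0,0]
    - [0,0,-0.42,0,0,0]
    - [0,0,-0.56,0,0,0]
    - [-0.15,0.15,-0.7,0,0,0]
    - [-0.2,0.3,-0.7,0,0,0]
    - [-0.2,0.45,-0.7,0,0,0]
    - [-0.2,0.5,-0.7,0,0,0]
    - [-0.2,0.5,-0.7,0,0,0]
    - [-0.2,0.5,-0.7,0,0,0]

```text
time_s: 20.45
position: [0.5285, -0.1319, 0.2421]
tcp_rot: [[0.999, 0.052, -0.001], [0.052, -0.999, 0.001], [-0.001, -0.001, -1.0]]
force: [0.5, -0.0, -0.1]
opening: 0.702
grasp_force: 0.0
```

```bash
sed 's/s=readout.read_state();p=.*/p=np.array([.5717,-.0055,.068])/' m.py > m2.py; python3 m2.py
python3 - <<'E'
from h import *
im,W=cloud('side');cv2.imwrite('pics/f.png',cv2.resize(im[100:290,160:380,::-1],None,fx=3,fy=3))
E
```

```text
top lid 1442 slope deg [-0.22   -0.0248] z 0.06443998029402881 [ 0.5718 -0.0071] 61 0.0010322803161656041 -0.0010322803161656041
side lid 1993 slope deg [-0.0126  0.0801] z 0.0659116923407476 [ 0.5705 -0.0055] 72 0.0007082672392700953 -0.0006108448134839288
side tin wall 691 [ 0.5715 -0.0066]
```

View pics/f.png

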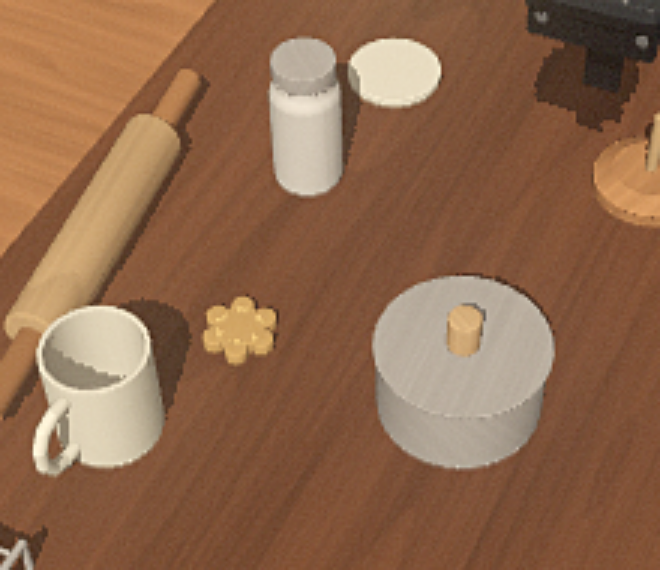

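The picture shows the lid level on the tin at crop (463,345), the mug and shaker untouched, and the gripper clear. I'll hand it in.

```bash
python3 -c "
from rig import ticket
print(ticket.hand_in())"
```

```text
the job is handed in; nothing more can be done
None
```

The job is handed in, with no verdict returned: the reel is in the tin, and the lid was pressed home at about 9 N for over half a second, then released seated and level, with the mug and shaker untouched.

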